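Push the pepper mill home into the free bay of the spice rail

ROBOT

A 7-joint arm with a two-finger parallel gripper is mounted at the origin on a cart in front of the work surface, level with it; the furniture and walls round the work are solid. World frame = base frame: x ahead of the robot, y to its left, z up, the work surface at z = 0. Lengths are in m, angles in rad, forces in N, time in s.
With the tool pointing down it reaches from about 0.4 to 0.9 m from the base axis. Payload 5.5 kg.
Tool frame: the origin (TCP) lies midway between the tips of the shut fingers; the grasp point (between the pads) lies 19 mm behind it; z points along the fingers, y is the line along which they close (so a half turn about z gives the same grasp; the last joint's range is limited). The gripper opens to 92 mm and grips with 3 to 60 N. Pads are 19 mm wide; open, the fingers measure 130 mm over their backs; the gripper's body (75 mm by 190 mm) begins 47 mm behind the grasp point.
Start: joints at [-0.924, 0.501, -0.427, 1.55, 0.221, 1.138, -0.21], TCP at [0.243, 0.603, 0.227] pointing down, gripper open.
Joint ranges: [-2.88, 2.88], [-0.31, 2.03], [-1.54, 1.56], [0.2, 2.42], [-1.41, 4.55], [0.19, 2.02], [-2.57, 2.57]. Speed limits (rad/s): [2.57, 2.57, 3.14, 3.14, 3.14, 3.14, 3.14].

INTERFACE

Orientations are given as a unit quaternion [x, y, z, w].
In Python, from rig import status, optics, env gives the robot as it stands. The module is installed in compiled form; this text tells all that it offers.
- The arm moves only by the tool jog_arm, never from a script. Its argument "increments" is a list that holds one entry, the list of rows, each a list of 5 numbers: the shift along the tool's x, y, z each as a share of 25 cm, from -1 to 1, then the turn about the tool's z as a share of 30 degrees, from -1 to 1, then the gripper command: -1 is fully open, 1 is shut, values between are in proportion. A call has 1 to 20 rows; each row is the pose to reach, as a shift and turn from the pose commanded when the call began, along the tool's axes at that moment; what a row does not reach only later rows make up. A row lasts 1/8 s, in which the tool goes at most 62.5 mm and 10.7 degrees, less where a joint would pass 70% of its speed; a pose out of reach is approached as far as the arm can. A call with a number of a shift or a turn outside -1 to 1 is refused whole. A call with a gripper value outside its range is refused whole. The fingers move at their own pace and stop on an object; "squeeze" is the grip in N (left out, the last holds). Time passes only in rows, so rows that repeat a pose let the fingers close. It gives the time, the measured TCP pose, the force, the opening and the grip force at its end, in the units of the state.
- status.get_state(): the state, without advancing time (a new reading comes with each control period).
- optics.read_camera(name): name is "side" or "top"; returns the picture (384x512x3 uint8, blue, green, red); there is no depth.
- optics.camera_model(name): a dict with "fx", "fy", "cx", "cy" (pixels), "R" (3x3) and "t" (3): a world point X has camera coordinates R X + t. Camera axes: x right, y down, z forward; pixel columns grow to the right and rows downward; lengths in m; the calibration is good to about 2 mm. A picture is of the moment at which its call begins. camera_model takes no time and is no camera call.
- env.finish_job(): hands the job in; it is judged then, once.
The state is a dict: "time": time; "joint_positions": joint angles; "qvel": joint speeds; "tau": joint torques, N m; "eef_pos": TCP position; "orientation": TCP orientation; "contact_force": force on the tool from outside, world axes, zero at the start; "ft_torque": the same for the moment, N m; "finger_gap": finger opening in m; "grip_force": force on a finger pad.
Only numpy, scipy, OpenCV 4.12 (cv2) and the standard library are available. Lean on these libraries where they do the work, as an engineer would, in place of code of your own. Each camera call takes 0.05 s, during which the arm holds its last target. There are 200 camera calls.

TASK

Push the pepper mill across the worktop into the free bay of the low wooden spice rail, until it stands upright against the back of the rail, clear of your hand. Push it low on its body, below the turning head, so that it slides along without tipping; do not grip it between the fingers or lift it. Leave the two spice jars in the other bays, the teaspoon and the salve tin where they are.

Things in the scene. Friction and masses are not known exactly. Their poses are not given: they have to be found in the camera images.
- pepper_mill: the pepper mill: dark brown turned wood, round, waisted, 150 mm tall, foot 58 mm across (radius 29 mm in the lowest 20 mm), 0.1 to 0.3 kg, standing loose on the worktop to the left of the spice rail, before its open side. Origin: centre of its underside; z up along its axis. Pushed near the worktop it slides; pushed high up it tips over
- pepper_mill_head: the turning head of the pepper mill: its top part, from 108 mm above the worktop up to a small metal knob at 150 mm, 50 mm across; spins freely. Origin: on the mill's axis, 108 mm above its underside; not to be touched
- rail: spice rail: dark wood comb, fixed, no floor, three bays open to the left (seen from the robot). Back bar 304 x 14, 30 high; four dividers 24 high, 10 thick, reaching 39 mm forward of it, 98 mm apart (bays 88 wide inside). Origin: worktop level, mid-length, on the back bar's front face; x into the bar, square to it (to the right), y along it away from the robot. Bay middles y = -98, 0, 98 mm; the mill touches the bar with its axis at x = -29 mm
- pad: a thin round cork pad, 62 mm across, let into the worktop (0.8 mm, no obstacle), in the free bay of the spice rail: it marks the mill's place. Origin: centre of its underside, at about x = -30 mm in the rail's frame, in the middle of the free bay
- jar_a: small spice jar with dark reddish contents and white cap, 44 mm across, 78 mm tall, loose, standing in one of the other two bays. Origin: centre of its underside
- jar_b: small spice jar with pale yellowish contents and white cap, 48 mm across, 62 mm tall, loose, standing in the remaining bay. Origin: centre of its underside
- teaspoon: steel teaspoon, 132 x 26 x 9 mm, lying loose on the worktop to the left. Origin: centre of the underside
- salve_tin: round flat tin with a grey lid, 69 mm across, 41 mm high, loose on the worktop to the left, near its front edge. Origin: centre of its underside

How it is judged:
By the outcome, as a careful person would: the job done as asked, in the order asked, and still so for the second after the job is handed in, with the robot touching nothing.
It also fails if it takes over 48 s, if anything falls off the work surface, if the arm or the gripper's body presses on something with over 40 N, if the wrist force passes 120 N, or if a joint passes its speed limit or range.

## Working session

There is one attempt and no reset: what is moved stays moved. The work goes in short steps, Python scripts to look and compute and a tool call to move; the robot and the scene stay as the last step left them, time stands still between calls to the robot, and variables do not carry over. Pictures are saved under pics/ and viewed, at most 13 in all, crops included, and the job is handed in when it is done.

Besides the shell and the picture viewer there is one more tool, called after "Request:" by a JSON object that holds its "method" and its "body". jog_arm: Moves the arm, as the interface text tells. Shift numbers are shares of 25 cm and turn numbers shares of 30 degrees, none past 1 either way. Its arguments: {"type":"object","properties":{"increments":{"type":"array","items":{"type":"array","items":{"type":"array","items":{"type":"number"}}}},"squeeze":{"type":"number"}},"required":["increments"]}

```bash
mkdir -p pics
cat > h.py <<'E'
import numpy as np, cv2
from rig import status, optics, env
def snap(n,f):
    im=optics.read_camera(n); cv2.imwrite(f'pics/{f}.png',im); return im
def ray(n,u,v,z):
    m=optics.camera_model(n); R=np.array(m['R']);t=np.array(m['t'])
    c=-R.T@t; d=R.T@np.array([(u-m['cx'])/m['fx'],(v-m['cy'])/m['fy'],1])
    return c+d*(z-c[2])/d[2]
def proj(n,X):
    m=optics.camera_model(n); p=np.array(m['R'])@np.array(X)+np.array(m['t'])
    return m['fx']*p[0]/p[2]+m['cx'], m['fy']*p[1]/p[2]+m['cy']
E
python3 - <<'E'
from h import *
for n in('top','side'):
    snap(n,n+'0'); m=optics.camera_model(n); print(n,-np.array(m['R']).T@np.array(m['t']),np.round(m['R'],2).tolist())
s=status.get_state(); print(s['eef_pos'],s['orientation'],s['finger_gap'],s['time'])
E
```

```text
top [0.40206261 0.18714157 1.16102202] [[-0.03, -1.0, -0.03], [-0.99, 0.03, -0.15], [0.15, 0.03, -0.99]]
side [0.4128863 0.8429721 0.5673935] [[-0.97, -0.23, -0.02], [-0.13, 0.61, -0.78], [0.19, -0.76, -0.62]]
[0.24318545 0.60212039 0.22579638] [ 1.90692499e-01  9.81649433e-01 -8.53798378e-04 -1.79540887e-04] 0.0920552898771864 0.1
```

View pics/top0.png

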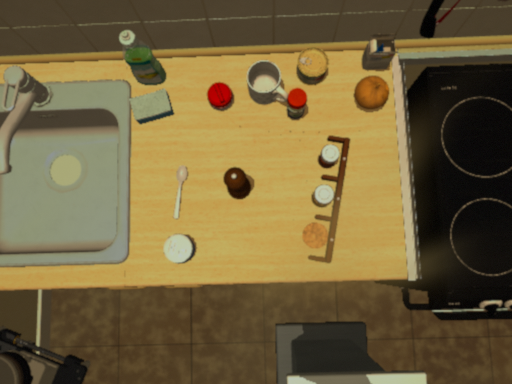

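View pics/side0.png

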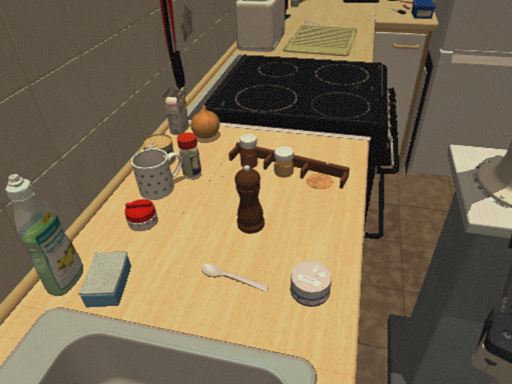

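The top view shows the mill at about (240,187), and the pad at (315,235) in the near bay. The rail runs from (347,138) to (330,262), with the jars at (330,155) and (323,194). The spoon is at (180,190) and the tin at (179,248).

Run:
```python
from h import *
a=cv2.imread('pics/top0.png');b=cv2.imread('pics/side0.png')
c1=cv2.resize(a[125:275,210:360],(600,600),interpolation=cv2.INTER_CUBIC)
cv2.imwrite('pics/c1.png',c1)
cv2.imwrite('pics/c2.png',cv2.resize(b[120:240,220:380],(800,600),interpolation=cv2.INTER_CUBIC))
print('pad',ray('top',315,235,0),ray('side',319.5,180.5,0))
print('bar ends top',ray('top',347,138,.03),ray('top',330,262,.03))
print('mill foot',ray('top',240,190,0),ray('side',250.5,222,0),'tin',ray('top',179,248,.04),'spoon',ray('top',182,170,0),ray('top',177,217,0))
```

```text
pad [0.4696565  0.07718129 0.        ] [0.46857761 0.0757781  0.        ]
bar ends top [ 0.69850615 -0.00745292  0.03      ] [0.40452613 0.0482574  0.03      ]
mill foot [0.58477294 0.25504444 0.        ] [0.59355784 0.25187681 0.        ] tin [0.44628887 0.39803222 0.04      ] spoon [0.63941382 0.39752527 0.        ] [0.52310077 0.41023128 0.        ]
```

View pics/c1.png

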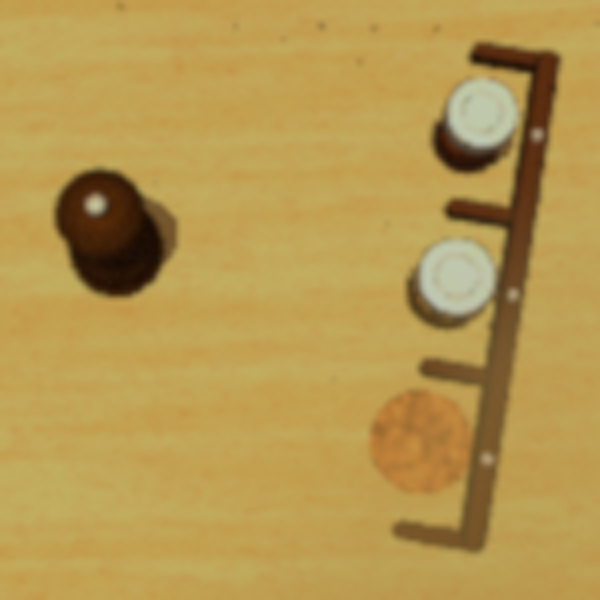

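View pics/c2.png

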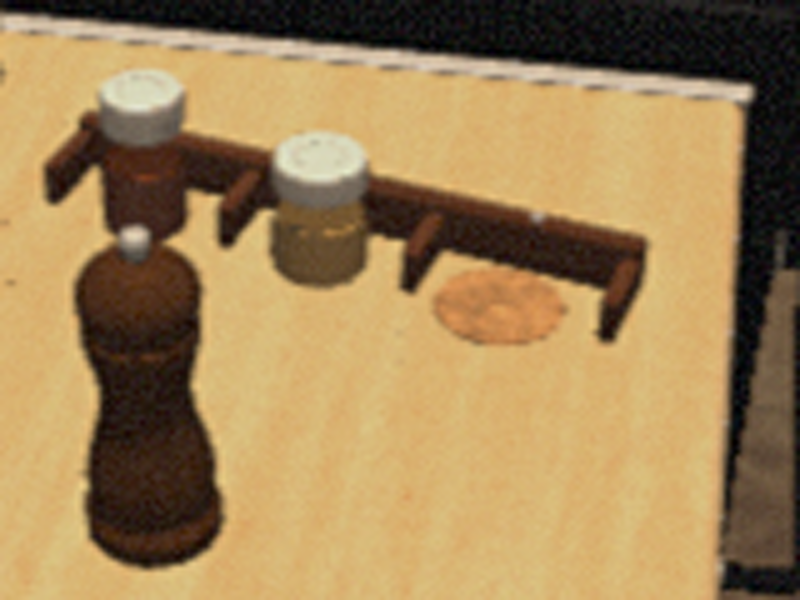

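Crop 1 puts the foot at about (239,187) in the top view. Crop 2 puts the foot centre at about (251,225) in the side view, with the pad centre at (320,181). Before planning the push I need the gripper's real shape.

Run:
```python
from h import *
a=cv2.imread('pics/top0.png');b=cv2.imread('pics/side0.png')
A=cv2.resize(a[300:384,0:112],(448,336),interpolation=cv2.INTER_CUBIC)
B=cv2.resize(b[270:384,432:512],(320,456),interpolation=cv2.INTER_CUBIC)
o=np.zeros((456,768,3),np.uint8);o[:336,:448]=A;o[:,448:]=B
o=np.clip(o.astype(float)*2.2,0,255).astype(np.uint8)
cv2.imwrite('pics/c3.png',o)
s=status.get_state()
for z in(.226,.29): print(proj('top',[.243,.602,z]),proj('side',[.243,.602,z]))
print('mill',ray('top',239,187.5,.01),ray('side',250.9,225,0))
print('screws',ray('top',344.25,158.5,.03),ray('top',331.75,239.75,.03))
print(cv2.Rodrigues(np.eye(3))[0].T)
from scipy.spatial.transform import Rotation as Ro
print(np.round(Ro.from_quat(s['orientation']).as_matrix(),3))
```

```text
(np.float64(53.81827267221408), np.float64(355.62654909863136)) (np.float64(511.9097448684115), np.float64(347.47723383254186))
(np.float64(37.678572957846626), np.float64(362.4100940722485)) (np.float64(540.8092514506357), np.float64(305.2452078356356))
mill [0.58942162 0.25675372 0.01      ] [0.5903658  0.26069666 0.        ]
screws [0.64833172 0.00191054 0.03      ] [0.45573147 0.04158997 0.03      ]
[[0. 0. 0.]]
[[-0.927  0.374 -0.001]
 [ 0.374  0.927 -0.002]
 [ 0.    -0.002 -1.   ]]
```

View pics/c3.png

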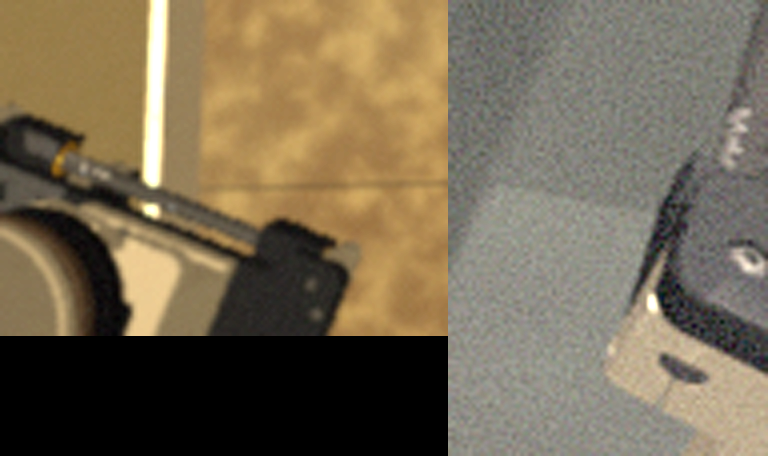

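Request:
{"method": "jog_arm", "body": {"increments": [[[-0.22,0,0,0,-1],[-0.44,0,0,0,-1],[-0.66,0,0,0,-1],[-0.88,0,0,0,-1],[-0.88,0,0,0,-1]]]}}

```text
time: 0.72
eef_pos: [0.4544, 0.5152, 0.2254]
orientation: [0.196, 0.981, -0.002, 0.002]
contact_force: [-0.4, -1.5, -0.3]
finger_gap: 0.0915
grip_force: 0.0
```

Request:
{"method": "jog_arm", "body": {"increments": [[[-0.22,0,0.1,0,-1],[-0.44,0,0.1,0,-1],[-0.66,-0.06,0.1,0,-1],[-0.88,-0.06,0.1,0,-1],[-0.88,-0.06,0.1,0,-1],[-0.88,-0.06,0.1,0,-1]]]}}

```text
time: 1.48
eef_pos: [0.6445, 0.4248, 0.2008]
orientation: [0.19, 0.982, -0.0, -0.001]
contact_force: [-0.7, 0.5, 0.2]
finger_gap: 0.0918
grip_force: 0.0
```

Run:
```python
from h import *
a=snap('top','top1');b=snap('side','side1')
o=np.zeros((600,800,3),np.uint8)
A=a[90:290,110:290];B=b[60:310,60:330]
o[:,:400]=0
A=cv2.resize(A,(400,444));B=cv2.resize(B,(400,370))
o[:444,:400]=A;o[:370,400:]=B
cv2.imwrite('pics/c4.png',np.clip(o*1.5,0,255).astype(np.uint8))
s=status.get_state();print(s['eef_pos'],s['orientation'],s['time'],s['joint_positions'])
```

```text
[0.64340155 0.4262492  0.2014983 ] [ 1.89173501e-01  9.81943178e-01  3.01063382e-04 -9.43656228e-04] 1.575 [-0.43721571  0.73372578 -0.32258233  1.20552354  0.2246547   1.23732012
  0.43478747]
```

View pics/c4.png

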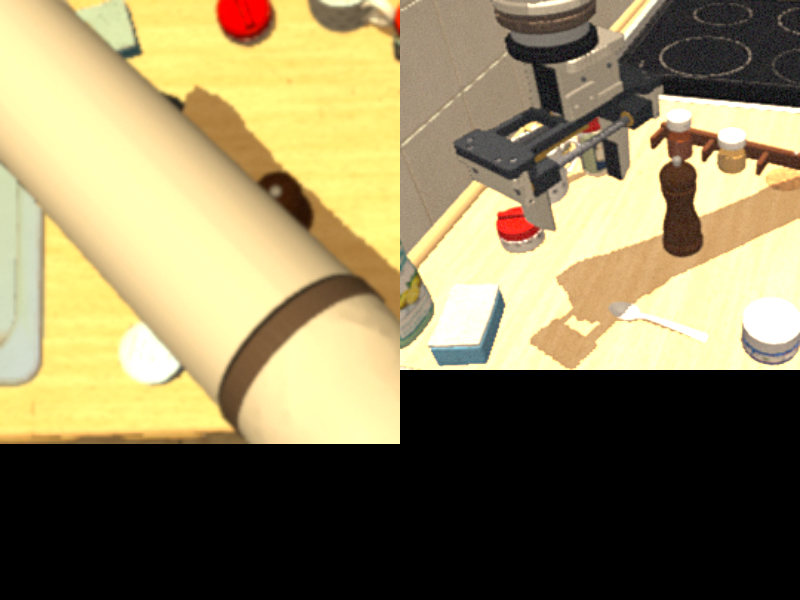

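The side view shows a wide frame-type hand with plate fingers hanging from carriages. The mill, at about (680,235) in the composite, is undisturbed. I'll overlay the stated hand outline to see where the fingers sit relative to the body.

Run:
```python
from h import *
from scipy.spatial.transform import Rotation as Ro
b=cv2.imread('pics/side1.png');s=status.get_state();R=Ro.from_quat(s['orientation']).as_matrix();p=np.array(s['eef_pos'])
k=5;ox,oy=90,60
im=cv2.resize(b[oy:oy+120,ox:ox+160],(800,600),interpolation=cv2.INTER_CUBIC);im=np.clip(im*1.4,0,255).astype(np.uint8)
def P(q):
    u,v=proj('side',p+R@np.array(q)); return int((u-ox+.5)*k),int((v-oy+.5)*k)
def poly(c,col): cv2.polylines(im,[np.array([P(q) for q in c])],True,col,1)
z=-.066
poly([(.0375,.095,z),(-.0375,.095,z),(-.0375,-.095,z),(.0375,-.095,z)],(0,0,255))
for sg in(1,-1): poly([(.0095,sg*.046,0),(-.0095,sg*.046,0),(-.0095,sg*.065,z),(.0095,sg*.065,z)],(0,255,0))
cv2.arrowedLine(im,P((0,0,0)),P((.03,0,0)),(255,0,0),2)
cv2.imwrite('pics/c5.png',im)
```

```text
(no output)
```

View pics/c5.png

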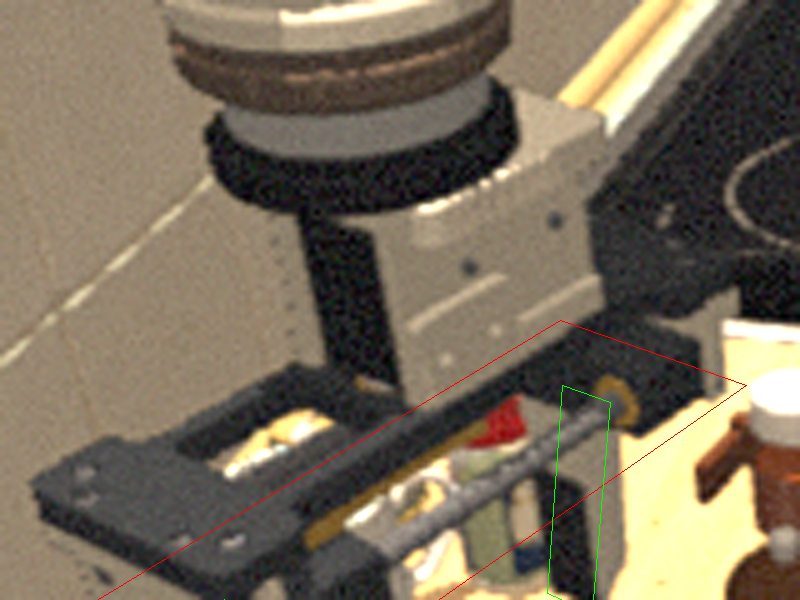

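The body overhangs the fingers by about 28 mm and starts only 66 mm above the tips. A 150 mm mill therefore can't be touched at the foot by a strictly vertical tool without the body reaching the head. A tilted hand would solve this, so I'll test how the arm behaves at the inner reach limit, high above the worktop.

Request:
{"method": "jog_arm", "body": {"increments": [[[0.22,0,-0.1,0,-1],[0.44,0,-0.2,0,-1],[0.66,0,-0.2,0,-1],[0.88,0,-0.2,0,-1],[1,0,-0.2,0,-1]]]}}

```text
time: 2.2
eef_pos: [0.4074, 0.5208, 0.2527]
orientation: [0.187, 0.982, 0.001, -0.001]
contact_force: [1.1, 0.1, -0.1]
finger_gap: 0.0918
grip_force: 0.0
```

Request:
{"method": "jog_arm", "body": {"increments": [[[0.2,-0.2,-0.1,0,-1],[0.4,-0.4,-0.1,0,-1],[0.6,-0.6,-0.1,0,-1],[0.7,-0.8,-0.1,0,-1],[0.7,-0.9,-0.1,0,-1],[0.7,-0.9,-0.1,0,-1]]]}}

```text
time: 2.95
eef_pos: [0.1642, 0.3724, 0.2769]
orientation: [0.188, 0.982, -0.0, 0.001]
contact_force: [0.2, 0.0, -0.9]
finger_gap: 0.0917
grip_force: 0.0
```

```bash
cat >> h.py <<'E'
from scipy.spatial.transform import Rotation as Ro
def st():
    s=status.get_state();R=Ro.from_quat(s['orientation']).as_matrix()
    print('t',s['time'],'p',np.round(s['eef_pos'],4),'\nx',R[:,0].round(3),'y',R[:,1].round(3),'z',R[:,2].round(3),'\nq',np.round(s['joint_positions'],3),'f',np.round(s['contact_force'],1))
    return s,R
E
python3 -c "
from h import *;st()"
```

```text
t 2.95 p [0.1642 0.3724 0.2769] 
x [-0.929  0.37  -0.003] y [ 0.37   0.929 -0.   ] z [ 0.002 -0.001 -1.   ] 
q [-0.703 -0.015 -0.511  2.05  -0.005  1.105 -0.02 ] f [ 0.2  0.  -0.9]
```

Request:
{"method": "jog_arm", "body": {"increments": [[[0,-0.2,0,0,-1],[0,-0.4,0,0,-1],[0,-0.6,0,0,-1],[0,-0.6,0,0,-1],[0,-0.6,0,0,-1]]]}}

```text
time: 3.58
eef_pos: [0.1152, 0.2462, 0.2711]
orientation: [0.189, 0.982, -0.006, -0.002]
contact_force: [0.2, 1.0, -0.2]
finger_gap: 0.092
grip_force: 0.0
```

```bash
python3 -c "
from h import *;st()"
```

```text
t 3.575 p [0.1152 0.2462 0.2711] 
x [-0.929  0.371  0.001] y [ 0.371  0.929 -0.012] z [-0.005 -0.01  -1.   ] 
q [-1.038 -0.306 -0.151  2.3   -0.051  1.157  0.03 ] f [ 0.2  1.  -0.2]
```

Request:
{"method": "jog_arm", "body": {"increments": [[[0,-0.1,0,0,-1],[0,-0.2,0,0,-1],[0,-0.3,0,0,-1],[0,-0.3,0,0,-1],[0,-0.3,0,0,-1]]]}}

```text
time: 4.2
eef_pos: [0.0787, 0.173, 0.2245]
orientation: [0.189, 0.977, -0.097, 0.015]
contact_force: [-0.0, -0.2, 0.3]
finger_gap: 0.0915
grip_force: 0.0
```

```bash
python3 -c "
from h import *;st()"
```

```text
t 4.2 p [0.0787 0.173  0.2245] 
x [-0.928  0.367 -0.066] y [ 0.373  0.909 -0.184] z [-0.007 -0.196 -0.981] 
q [-0.698 -0.306 -0.529  2.402 -0.093  1.194  0.038] f [-0.  -0.2  0.3]
```

It tilts, by 11°, and in the direction I want. Next I'll see whether the tilt survives moving back out.

Request:
{"method": "jog_arm", "body": {"increments": [[[0,0.2,0,0,-1],[0,0.4,0,0,-1],[0,0.6,0,0,-1],[0,0.8,0,0,-1],[0,0.8,0,0,-1],[0,0.8,0,0,-1]]]}}

```text
time: 4.95
eef_pos: [0.1524, 0.354, 0.1868]
orientation: [0.189, 0.977, -0.099, 0.015]
contact_force: [-0.5, 0.5, -0.5]
finger_gap: 0.0918
grip_force: 0.0
```

```bash
python3 -c "
from h import *;st()"
```

```text
t 4.95 p [0.1524 0.354  0.1868] 
x [-0.928  0.366 -0.066] y [ 0.372  0.909 -0.187] z [-0.009 -0.198 -0.98 ] 
q [-0.721  0.228 -0.624  2.066  0.19   1.095 -0.261] f [-0.5  0.5 -0.5]
```

The tilt persists, so I'll build it up further and then turn the hand so that both fingertips form a cradle.

Request:
{"method": "jog_arm", "body": {"increments": [[[0,-0.2,-0.1,0,-1],[0,-0.4,-0.1,0,-1],[0,-0.6,-0.1,0,-1],[0,-0.8,-0.1,0,-1],[0,-1,-0.1,0,-1],[0,-1,-0.1,0,-1],[0,-1,-0.1,0,-1]]]}}

```text
time: 5.82
eef_pos: [0.061, 0.1559, 0.2364]
orientation: [0.175, 0.977, -0.123, 0.011]
contact_force: [0.2, 0.4, 0.4]
finger_gap: 0.0918
grip_force: 0.0
```

```bash
python3 -c "
from h import *;st()"
```

```text
t 5.825 p [0.061  0.1559 0.2364] 
x [-0.938  0.34  -0.064] y [ 0.345  0.908 -0.237] z [-0.022 -0.244 -0.969] 
q [-1.123 -0.301 -0.224  2.404 -0.03   1.277 -0.101] f [0.2 0.4 0.4]
```

Request:
{"method": "jog_arm", "body": {"increments": [[[0,-0.15,0,0,-1],[0,-0.3,0,0,-1],[0,-0.4,0,0,-1],[0,-0.4,0,0,-1]]]}}

```text
time: 6.32
eef_pos: [0.038, 0.1084, 0.2447]
orientation: [0.176, 0.967, -0.183, -0.035]
contact_force: [-0.4, 1.0, -0.3]
finger_gap: 0.092
grip_force: 0.0
```

```bash
python3 -c "
from h import *;st()"
```

```text
t 6.325 p [0.038  0.1084 0.2447] 
x [-0.936  0.352  0.004] y [ 0.327  0.871 -0.367] z [-0.133 -0.342 -0.93 ] 
q [-1.11  -0.307 -0.172  2.424 -0.076  1.396 -0.025] f [-0.4  1.  -0.3]
```

Request:
{"method": "jog_arm", "body": {"increments": [[[0,-0.15,0,0,-1],[0,-0.3,0,0,-1],[0,-0.3,0,0,-1]]]}}

```text
time: 6.7
eef_pos: [0.0181, 0.068, 0.269]
orientation: [0.167, 0.951, -0.243, -0.091]
contact_force: [1.2, -0.3, 0.8]
finger_gap: 0.0916
grip_force: 0.0
```

```bash
python3 -c "
from h import *;st()"
```

```text
t 6.7 p [0.0181 0.068  0.269 ] 
x [-0.927  0.362  0.093] y [ 0.274  0.826 -0.492] z [-0.255 -0.431 -0.866] 
q [-1.218e+00 -3.070e-01 -2.000e-03  2.424e+00 -9.200e-02  1.542e+00
  3.000e-02] f [ 1.2 -0.3  0.8]
```

Tilt is now 30°, heading about 239°, which suits the push. I'll move out and turn the hand by −29°.

Request:
{"method": "jog_arm", "body": {"increments": [[[0,0.2,-0.14,0,-1],[0,0.4,-0.28,0,-1],[0,0.6,-0.42,-0.32,-1],[0,0.8,-0.56,-0.64,-1],[0,1,-0.7,-0.96,-1],[0,1,-0.7,-0.96,-1],[0,1,-0.7,-0.96,-1]]]}}

```text
time: 7.58
eef_pos: [0.1321, 0.3498, 0.2981]
orientation: [-0.074, 0.963, -0.211, -0.151]
contact_force: [-0.9, 0.1, -0.2]
finger_gap: 0.0918
grip_force: 0.0
```

```bash
cat >> h.py <<'E'
def go(X):
    s,R=st(); print('tool shares to',X,(R.T@(np.array(X)-s['eef_pos'])/.25).round(3))
E
python3 -c "
from h import *;go([.3,.5,.3])"
```

```text
t 7.575 p [0.1321 0.3498 0.2981] 
x [-0.943 -0.078  0.322] y [-0.205  0.9   -0.383] z [-0.26  -0.428 -0.866] 
q [-1.234  0.274  0.044  1.784 -0.094  1.602  0.556] f [-0.9  0.1 -0.2]
tool shares to [0.3, 0.5, 0.3] [-0.678  0.4   -0.438]
```

Request:
{"method": "jog_arm", "body": {"increments": [[[-0.17,0.1,-0.11,-0.32,-1],[-0.34,0.2,-0.22,-0.64,-1],[-0.51,0.3,-0.33,-0.96,-1],[-0.68,0.4,-0.44,-0.96,-1],[-0.68,0.4,-0.44,-0.96,-1],[-0.68,0.4,-0.44,-0.96,-1]]]}}

```text
time: 8.32
eef_pos: [0.2997, 0.5003, 0.3005]
orientation: [-0.311, 0.914, -0.167, -0.199]
contact_force: [-0.1, -0.4, 0.7]
finger_gap: 0.0921
grip_force: 0.0
```

```bash
python3 -c "
from h import *;go([.45,.48,.3])"
```

```text
t 8.325 p [0.2997 0.5003 0.3005] 
x [-0.727 -0.503  0.468] y [-0.635  0.751 -0.181] z [-0.26  -0.428 -0.865] 
q [-1.074  0.666  0.017  1.183 -0.028  1.818  1.169] f [-0.1 -0.4  0.7]
tool shares to [0.45, 0.48, 0.3] [-0.397 -0.443 -0.12 ]
```

Request:
{"method": "jog_arm", "body": {"increments": [[[-0.13,-0.15,-0.03,-0.32,0.3],[-0.26,-0.3,-0.07,-0.64,0.3],[-0.4,-0.44,-0.1,-0.96,0.3],[-0.4,-0.44,-0.1,-0.96,0.3],[-0.4,-0.44,-0.1,-0.96,0.3]]]}}

```text
time: 8.95
eef_pos: [0.4483, 0.4798, 0.2962]
orientation: [-0.529, 0.808, -0.111, -0.234]
contact_force: [-0.4, -0.7, 0.4]
finger_gap: 0.0466
grip_force: 0.0
```

```bash
python3 -c "
from h import *;go([.621,.36,.18])"
```

```text
t 8.95 p [0.4483 0.4798 0.2962] 
x [-0.331 -0.803  0.495] y [-0.907  0.416  0.067] z [-0.26  -0.427 -0.866] 
q [-0.872  0.824 -0.054  0.914  0.098  1.924  1.82 ] f [-0.4 -0.7  0.4]
tool shares to [0.621, 0.36, 0.18] [-0.074 -0.857  0.428]
```

Request:
{"method": "jog_arm", "body": {"increments": [[[-0.02,-0.2,0.1,0,0.3],[-0.04,-0.4,0.2,0,0.3],[-0.06,-0.6,0.3,0,0.3],[-0.07,-0.86,0.43,0,0.3],[-0.07,-0.86,0.43,0,0.3],[-0.07,-0.86,0.43,0,0.3]]]}}

```text
time: 9.7
eef_pos: [0.6215, 0.3593, 0.1792]
orientation: [-0.529, 0.808, -0.111, -0.234]
contact_force: [-0.2, -0.6, 0.6]
finger_gap: 0.0321
grip_force: 0.0
```

```bash
python3 -c "
from h import *;go([.622,.336,.012])"
```

```text
t 9.7 p [0.6215 0.3593 0.1792] 
x [-0.331 -0.803  0.496] y [-0.907  0.416  0.068] z [-0.26  -0.428 -0.866] 
q [-6.530e-01  1.006e+00 -2.000e-03  8.290e-01  1.880e-01  1.797e+00
  2.072e+00] f [-0.2 -0.6  0.6]
tool shares to [0.622, 0.336, 0.012] [-0.258 -0.086  0.618]
```

Request:
{"method": "jog_arm", "body": {"increments": [[[-0.07,-0.02,0.16,0,0.3],[-0.14,-0.045,0.33,0,0.3],[-0.2,-0.065,0.48,0,0.3],[-0.24,-0.08,0.57,0,0.3],[-0.258,-0.086,0.618,0,0.3],[-0.258,-0.086,0.618,0,0.3]]]}}

```text
time: 10.45
eef_pos: [0.6232, 0.3361, 0.0118]
orientation: [-0.529, 0.808, -0.112, -0.234]
contact_force: [-0.6, 0.7, 0.7]
finger_gap: 0.0325
grip_force: 0.0
```

Run:
```python
from h import *
b=snap('side','side2'); st()
im=cv2.resize(b[130:290,180:380],(800,640))[:600]
cv2.imwrite('pics/c6.png',np.clip(im*1.4,0,255).astype(np.uint8))
```

```text
t 10.5 p [0.6239 0.3364 0.0127] 
x [-0.331 -0.803  0.495] y [-0.907  0.415  0.066] z [-0.258 -0.427 -0.866] 
q [-0.63   1.139 -0.003  0.944  0.196  1.549  2.045] f [-0.1  0.5  0.2]
```

View pics/c6.png

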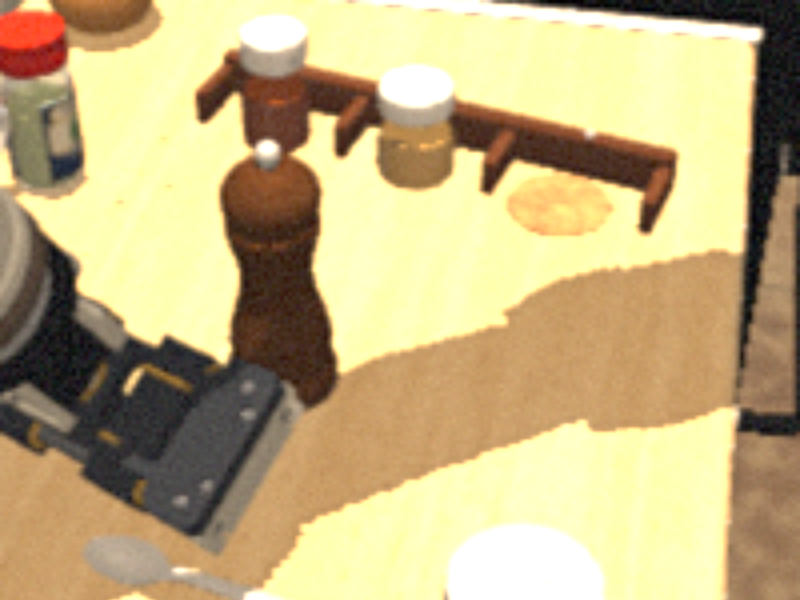

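The picture shows the hand leaning back from the mill, with the fingertips low behind its foot at about (300,400). The spoon is clear. I'll work out the push waypoints.

Run:
```python
from h import *
s,R=st();p=np.array(s['eef_pos'])
for X in([.604,.290,.012],[.55,.235,.012],[.494,.180,.012],[.479,.110,.012]): print(X,(R.T@(np.array(X)-p)/.25).round(3))
```

```text
t 10.5 p [0.6239 0.3364 0.0127] 
x [-0.331 -0.803  0.495] y [-0.907  0.415  0.066] z [-0.258 -0.427 -0.866] 
q [-0.63   1.139 -0.003  0.944  0.196  1.549  2.045] f [-0.1  0.5  0.2]
[0.604, 0.29, 0.012] [ 0.174 -0.005  0.102]
[0.55, 0.235, 0.012] [0.422 0.1   0.252]
[0.494, 0.18, 0.012] [0.673 0.212 0.404]
[0.479, 0.11, 0.012] [0.918 0.15  0.539]
```

Request:
{"method": "jog_arm", "body": {"increments": [[[0.06,0,0.035,0,0.3],[0.12,0,0.07,0,0.3],[0.15,-0.003,0.088,0,0.3],[0.174,-0.005,0.102,0,0.3],[0.199,0.005,0.117,0,0.3],[0.224,0.016,0.132,0,0.3],[0.248,0.027,0.147,0,0.3],[0.273,0.037,0.162,0,0.3],[0.298,0.047,0.177,0,0.3],[0.323,0.058,0.192,0,0.3],[0.348,0.069,0.207,0,0.3],[0.372,0.079,0.222,0,0.3],[0.397,0.09,0.237,0,0.3],[0.422,0.1,0.252,0,0.3],[0.422,0.1,0.252,0,0.3]]]}}

```text
time: 12.38
eef_pos: [0.5485, 0.233, 0.0107]
orientation: [-0.529, 0.808, -0.112, -0.235]
contact_force: [0.8, 0.1, 0.3]
finger_gap: 0.032
grip_force: 0.4
```

Run:
```python
from h import *
b=snap('side','side3'); s,R=st();p=np.array(s['eef_pos'])
im=cv2.resize(b[130:290,180:380],(800,640))[:600]
cv2.imwrite('pics/c7.png',np.clip(im*1.4,0,255).astype(np.uint8))
for X in([.494,.180,.012],[.479,.112,.012]): print(X,(R.T@(np.array(X)-p)/.25).round(3))
```

```text
t 12.425 p [0.5485 0.2331 0.0105] 
x [-0.331 -0.802  0.498] y [-0.907  0.416  0.068] z [-0.262 -0.429 -0.865] 
q [-0.581  0.937  0.003  1.385  0.223  1.31   2.039] f [ 0.1 -0.3  1.3]
[0.494, 0.18, 0.012] [0.245 0.11  0.143]
[0.479, 0.112, 0.012] [0.483 0.051 0.276]
```

View pics/c7.png

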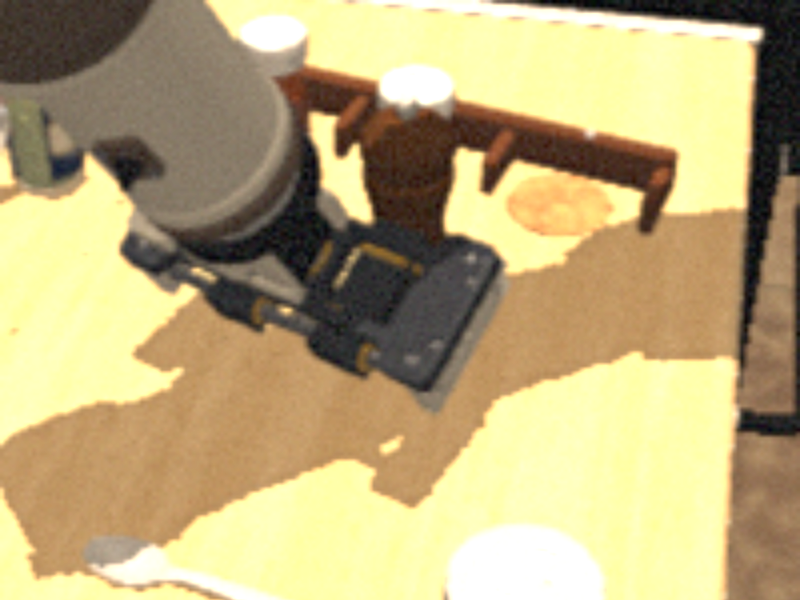

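The mill is upright and cradled, with its knob at side pixel (282.5,155). I'll check its position numerically and continue to the bay mouth.

Request:
{"method": "jog_arm", "body": {"increments": [[[0.025,0.011,0.014,0,0.3],[0.05,0.022,0.028,0,0.3],[0.075,0.033,0.043,0,0.3],[0.1,0.044,0.057,0,0.3],[0.125,0.056,0.072,0,0.3],[0.15,0.067,0.086,0,0.3],[0.175,0.078,0.1,0,0.3],[0.2,0.09,0.115,0,0.3],[0.225,0.1,0.13,0,0.3],[0.245,0.11,0.142,0,0.3],[0.265,0.105,0.153,0,0.3],[0.285,0.1,0.165,0,0.3],[0.285,0.1,0.165,0,0.3]]]}}

```text
time: 14.05
eef_pos: [0.4926, 0.1688, 0.0124]
orientation: [-0.528, 0.808, -0.112, -0.234]
contact_force: [-0.1, 0.2, -0.0]
finger_gap: 0.0321
grip_force: 0.2
```

Run:
```python
from h import *
print('mid knob',ray('side',282.5,155,.147))
b=snap('side','side4'); s,R=st();p=np.array(s['eef_pos'])
im=cv2.resize(b[130:250,230:390],(800,600),interpolation=cv2.INTER_CUBIC)
cv2.imwrite('pics/c8.png',np.clip(im*1.4,0,255).astype(np.uint8))
for X in([.481,.115,.012],[.479,.107,.012]): print(X,(R.T@(np.array(X)-p)/.25).round(3))
h=R[:2,0]/np.linalg.norm(R[:2,0]);c=p[:2]+.0325*h
print('exp mill',c,'knob px',proj('side',[*c,.147]),'T knob',proj('side',[.467,.077,.147]))
```

```text
mid knob [0.53458026 0.20596217 0.147     ]
t 14.1 p [0.4925 0.1691 0.0123] 
x [-0.332 -0.802  0.497] y [-0.907  0.416  0.067] z [-0.26  -0.428 -0.865] 
q [-0.554  0.823  0.012  1.629  0.245  1.174  2.034] f [-0.2  0.7 -0.6]
[0.481, 0.115, 0.012] [ 0.188 -0.048  0.106]
[0.479, 0.107, 0.012] [ 0.217 -0.054  0.122]
exp mill [0.48012823 0.13909869] knob px (np.float64(314.8475618354515), np.float64(140.37728528740743)) T knob (np.float64(324.6406422148723), np.float64(126.42233352352952))
```

View pics/c8.png

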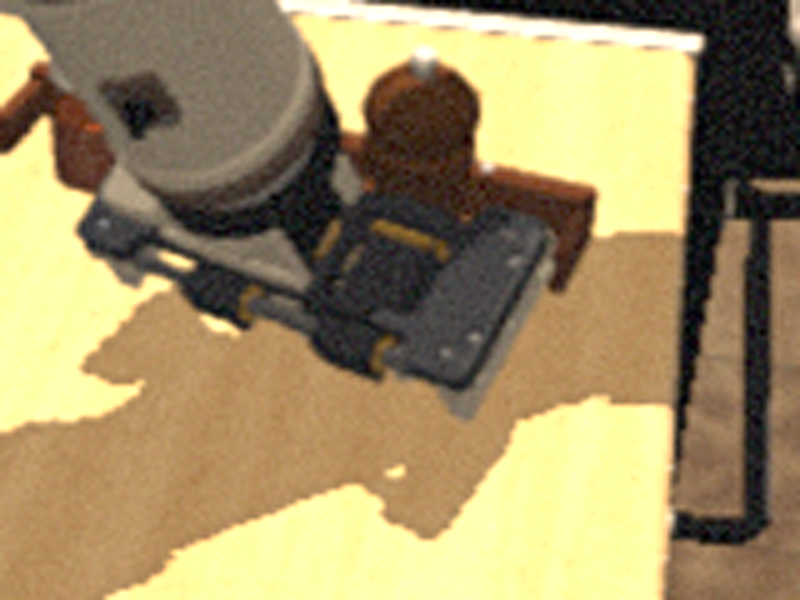

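The knob is at side pixel (315,142), where it was predicted, so the mill is upright and at the bay mouth. Now the slow final push.

Request:
{"method": "jog_arm", "body": {"increments": [[[0.025,-0.006,0.014,0,0.3],[0.05,-0.012,0.028,0,0.3],[0.075,-0.018,0.042,0,0.3],[0.1,-0.025,0.056,0,0.3],[0.125,-0.031,0.07,0,0.3],[0.15,-0.038,0.084,0,0.3],[0.17,-0.043,0.095,0,0.3],[0.185,-0.047,0.104,0,0.3],[0.197,-0.05,0.111,0,0.3],[0.205,-0.052,0.115,0,0.3],[0.205,-0.052,0.115,0,0.3]]]}}

```text
time: 15.48
eef_pos: [0.4799, 0.1106, 0.0119]
orientation: [-0.529, 0.808, -0.112, -0.234]
contact_force: [-0.3, 1.2, 0.5]
finger_gap: 0.0326
grip_force: 0.8
```

Request:
{"method": "jog_arm", "body": {"increments": [[[0.006,-0.001,0.003,0,0.3],[0.012,-0.002,0.006,0,0.3],[0.012,-0.002,0.006,0,0.3]]]}}

```text
time: 15.85
eef_pos: [0.4789, 0.1072, 0.012]
orientation: [-0.529, 0.808, -0.112, -0.234]
contact_force: [0.5, 0.9, 0.9]
finger_gap: 0.0322
grip_force: 0.8
```

Request:
{"method": "jog_arm", "body": {"increments": [[[0.006,-0.001,0.003,0,0.3],[0.012,-0.002,0.006,0,0.3],[0.012,-0.002,0.006,0,0.3]]]}}

```text
time: 16.23
eef_pos: [0.4784, 0.1054, 0.0122]
orientation: [-0.529, 0.808, -0.111, -0.233]
contact_force: [0.8, 5.7, 1.1]
finger_gap: 0.0321
grip_force: 2.1
```

The force rose to about 6 N, so the mill is against the bar. I'll back off along the push line and look.

Request:
{"method": "jog_arm", "body": {"increments": [[[-0.02,0,-0.0115,0,0.3],[-0.06,0,-0.034,0,0.3],[-0.12,0,-0.069,0,0.3],[-0.2,0,-0.115,0,0.3],[-0.3,0,-0.172,0,0.3],[-0.4,0,-0.23,0,0.3],[-0.4,0,-0.4,0,0.3],[-0.4,0,-0.65,0,0.3],[-0.4,0,-0.9,0,0.3],[-0.4,0,-0.9,0,0.3]]]}}

```text
time: 17.48
eef_pos: [0.5726, 0.2863, 0.1623]
orientation: [-0.53, 0.809, -0.111, -0.228]
contact_force: [0.0, -0.0, -0.3]
finger_gap: 0.0319
grip_force: 0.0
```

Run:
```python
from h import *
b=snap('side','side5');a=snap('top','top5');st()
B=cv2.resize(b[100:340,200:400],(500,600),interpolation=cv2.INTER_CUBIC);A=cv2.resize(a[120:280,280:360],(300,600),interpolation=cv2.INTER_CUBIC)
cv2.imwrite('pics/c9.png',np.hstack([B,A]))
```

```text
t 17.575 p [0.5697 0.2821 0.1576] 
x [-0.331 -0.803  0.495] y [-0.908  0.414  0.066] z [-0.259 -0.428 -0.866] 
q [-0.615  0.835 -0.003  1.206  0.202  1.587  2.066] f [-0.9 -0.2 -0.3]
```

View pics/c9.png

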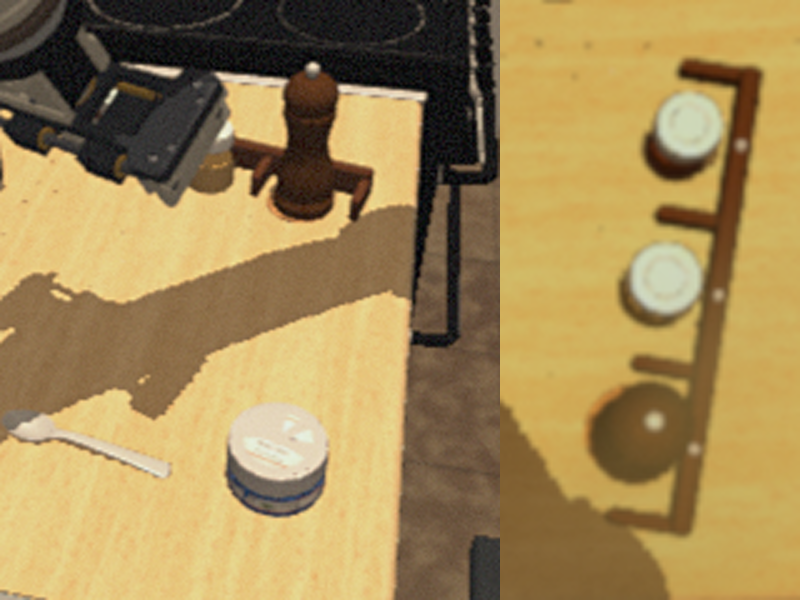

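The mill stands upright in the free bay against the bar, with its knob at (655,420) in the top crop. The jars, spoon and tin are where they were, and the hand is clear. I'm handing it in.

```bash
python3 -c "
from h import *;print(env.finish_job())"
```

```text
the job is handed in; nothing more can be done
None
```

The pepper mill stands upright against the back of the rail in the free bay, a few millimetres off-centre on the pad; it was pushed at the foot with the hand tilted 30°, the hand is clear, and the jars, teaspoon and tin look unmoved (handed in at about 17.6 s; no verdict returned).

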